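Take the drive coupling off a blender base, thread hand unknown

TASK

The blender base on the bar is unplugged and its drive coupling has to come off. First press the pulse button right down to its stop and let it come back up, to be sure the machine is dead; only then unscrew the coupling: nobody knows if its thread is left- or right-handed, so try loosening it both ways until it gives. Lift it straight off and finish while still holding it in the gripper, upright and still, a good 6 cm above the hub; leave the jug, its lid, the mug and the jar where they stand.

Things in the scene. Friction and masses are not known exactly. Their poses are not given: they have to be found in the camera images.
- blender: Black motor base of a jug blender, jug off, fixed on the bar. Origin on the bar under the vertical drive axis; x to its rear, y left, z up. Square jug pad 190 x 190 mm, top 165 mm up, a 32 mm square post 26 mm tall at each corner (centres 73 mm off the axis in x and y). Button deck, 130 mm up, 95 to 165 mm in front (-x) of the axis, 170 mm wide. A brake keeps the spindle from turning.
- hub_rim (a point): Centre of the top face of the steel hub ring, 44 mm across, that stands 10 mm above the pad on the drive axis; 175 mm above the bar. The coupling's seat face rests on it when screwed in. Axes as the blender's.
- pulse (a joint): Travel of the pulse button in m: 0 up, 0.009 down on its stop. Sprung: about 2 N to start it, 6 N to bottom it; it springs back when let go.
- pulse_top (a point): Centre of the top of the pulse button: round upright aluminium plunger, 30 mm across, on the deck 128 mm in front (-x) of the drive axis and 40 mm left (+y); top 155 mm above the bar when up; moves with it. (The round thing 80 mm to its right is the speed dial, 15 mm tall.)
- coupling: Grey knurled round cap, 50 mm across, 20 mm tall, plus six drive teeth 7 mm tall on top; 0.12 kg. Origin at the centre of its seat face (its underside, on the hub rim); z up. Below is a 28 mm steel stem with two thread lugs, inside the hub. It may be gripped at any angle round it, fingertips down to 4 mm above the pad, and needs no lifting while it is turned.
- coupling_tooth (a point): Top of one drive tooth, 17.5 mm from the coupling's axis along its x, 27 mm above its seat face. Axes as the coupling's. Short coarse thread, hand not known, differs between runs: the wrong way it stops within 15 degrees even if forced; the right way it turns freely, is out of the thread after 55 degrees, then (up to 95 degrees) lifts straight out; before 45 it cannot.
- jug: Clear blender jug with a black foot and handle, standing on the bar: 190 mm tall, 124 mm across at the rim, handle reaching 106 mm to its +y. Origin at the centre of its underside. Leave alone.
- jug_lid: Round black rubber jug lid lying on the bar, 124 mm across, 46 mm tall with its filler cap. Origin at the centre of its underside. Leave alone.
- mug: White china mug, 82 mm across, 95 mm tall. Origin at the centre of its underside. Leave alone.
- jar: Glass jar with a steel lid, 72 mm across, 120 mm tall. Origin at the centre of its underside. Leave alone.
Things that resemble listed ones, but are neither listed nor needed, are in the scene too. What is meant by the coupling is not purple, and is the smaller of those in its own colour.

How it is judged:
By the outcome, as a careful person would: the job done as asked, in the order asked, and still so for the second after the job is handed in, while the arm keeps its last pose, push and grip.
It also fails if it takes over 45 s, if anything falls off the work surface, if the arm or the gripper's body presses on something with over 40 N, if the wrist force passes 120 N, or if a joint passes its speed limit or range.

ROBOT

A 6-joint arm with a two-finger parallel gripper is mounted at the origin on the work surface. World frame = base frame: x ahead of the robot, y to its left, z up, the work surface at z = 0. Lengths are in m, angles in rad, forces in N, time in s.
With the tool pointing down it reaches from about 0.35 to 0.975 m from the base axis. Payload 7.1 kg.
Tool frame: the origin (TCP) lies at the very end of the fingers, on their centre line; the grasp point (between the pads) lies hold_point_z behind it (hold_point_z is the distance from the TCP to the grasp point, in m); z points along the fingers, y is the line along which they close (so a half turn about z gives the same grasp; the last joint's range is limited). The gripper opens to 88 mm and grips with 3 to 60 N. Pads are 20 mm wide; open, the fingers measure 115 mm over their backs; the gripper's body (75 mm by 178 mm) begins 61 mm behind the grasp point.
Start: joints at [1.095, 0.423, 1.63, -0, 1.089, -0.019], TCP at [0.276, 0.561, 0.223] pointing down, gripper open.
Joint ranges: [-3, 3], [-0.9, 2.11], [0.09, 2.58], [-1.31, 4.45], [0.11, 2.69], [-2.54, 2.54]. Speed limits (rad/s): [2.39, 2.39, 3.01, 3.14, 3.14, 3.14].

INTERFACE

Orientations are given as a 3x3 rotation matrix whose columns are the frame's x, y, z axes.
In Python, from workcell import * gives the robot as it stands.
- The arm moves only by the tool move_arm, never from a script. Its argument "plan" is one flat list of numbers, 7 for each row, row after row: the shift along the tool's x, y, z scaled (see below), then the turn, a rotation vector about the tool's x, y, z scaled (see below), then the opening, from -1 (shut) to 1 (fully open). In form: [dx, dy, dz, ax, ay, az, hand, dx, dy, dz, ax, ay, az, hand, ...]. A call has 1 to 20 rows; each row shifts and turns the commanded pose from where the row before left it, along the tool's axes as they then stand; what a row does not reach is not made up. The controller multiplies each number of a shift by 5 cm and each number of a turn by 8 degrees. A row lasts 1/10 s, in which the tool goes at most 50 mm and 8.59 degrees, less where a joint would pass 70% of its speed; a pose out of reach is approached as far as the arm can. A call with a number of a shift or a turn outside -1 to 1 is refused whole. A call with a gripper value outside its range is refused whole. The fingers move at their own pace and stop on an object; "squeeze" is the grip in N (left out, the last holds). Time passes only in rows, so rows that do not move let the fingers close. It gives the time, the measured TCP pose, the force, the opening and the grip force at its end, in the units of the state.
- state(): the state, without advancing time (a new reading comes with each control period).
- get_image(name): name is "scene" or "top" or "wrist"; returns the picture (384x512x3 uint8, red, green, blue); there is no depth.
- get_calibration(name): a dict with "intrinsics" (3x3 intrinsics, pixels), "R" (3x3) and "t" (3): a world point X has camera coordinates R X + t. Camera axes: x right, y down, z forward; pixel columns grow to the right and rows downward; lengths in m; the calibration is good to about 2 mm. A picture is of the moment at which its call begins: read the wrist's pose just before it. get_calibration takes no time and is no camera call; for the wrist camera it gives the pose at the moment of the call.
- finish_job(): hands the job in; it is judged then, once.
The state is a dict: "clock": time; "joint_pos": joint angles; "joint_velocities": joint speeds; "effort": joint torques, N m; "ee_pos": TCP position; "ee_rot": TCP orientation; "wrist_force": force on the tool from outside, world axes, zero at the start; "ft_torque": the same for the moment, N m; "opening": opening from 0.0 (shut) to 1.0 (fully open); "grasp_force": force on a finger pad.
Only numpy, scipy, OpenCV 4.12 (cv2) and the standard library are available. Lean on these libraries where they do the work, as an engineer would, in place of code of your own. Each camera call takes 0.05 s, during which the arm holds its last target. There are 200 camera calls.

## Working session

There is one attempt and no reset: what is moved stays moved. The work goes in short steps, Python scripts to look and compute and a tool call to move; the robot and the scene stay as the last step left them, time stands still between calls to the robot, and variables do not carry over. Pictures are saved under pics/ and viewed, at most 10 in all, crops included, and the job is handed in when it is done.

Besides the shell and the picture viewer there is one more tool, called after ">>>" by a JSON object that holds its "op" and its "data", one argument or row to a line. move_arm: Moves the arm, as the interface text tells. Its arguments: {"type":"object","properties":{"plan":{"type":"array"},"squeeze":{"type":"number"}},"required":["plan"]}

```bash
mkdir -p pics; ls; python3 - <<'E'
from workcell import *
import cv2,numpy as np
s=state();print(s)
for n in("scene","top"):
    im=get_image(n);cv2.imwrite(f"pics/{n}0.png",cv2.resize(im[:,:,::-1],(800,600),interpolation=cv2.INTER_CUBIC))
    c=get_calibration(n);print(n,c)
E
```

```text
pics
{'clock': 0.0, 'joint_pos': array([ 1.09502695e+00,  4.23814986e-01,  1.63066289e+00, -2.28672782e-06,
        1.08858871e+00, -1.90245135e-02]), 'joint_velocities': array([ 4.72024298e-04, -5.91651668e-04, -1.91495749e-03, -1.09332575e-03,
       -9.46547033e-05,  5.97013512e-04]), 'effort': array([-3.22026935e-04, -5.44623756e+01, -2.73675835e+01,  6.43165922e-02,
        2.26949737e-02, -1.61694770e-04]), 'ee_pos': array([0.27538815, 0.56045953, 0.22192849]), 'ee_rot': array([[-8.97493319e-01,  4.41027537e-01, -6.73293059e-04],
       [ 4.41028050e-01,  8.97492362e-01, -1.31116593e-03],
       [ 2.60150994e-05, -1.47370379e-03, -9.99998914e-01]]), 'wrist_force': array([-0.15252578, -0.02079893,  0.26275116]), 'ft_torque': array([ 0.02772435,  0.04738258, -0.02316985]), 'grasp_force': 0.0, 'opening': 1.0002258895726557}
scene {'intrinsics': array([[371.76134345,   0.        , 249.18613263],
       [  0.        , 371.76134345, 190.27217918],
       [  0.        ,   0.        ,   1.        ]]), 'R': array([[-0.07091187,  0.99732331,  0.01782471],
       [ 0.56453287,  0.05485909, -0.82358553],
       [-0.82235889, -0.04833935, -0.56691195]]), 't': array([ 0.04116891, -0.23044345,  1.79304486])}
top {'intrinsics': array([[404.68851949,   0.        , 249.24516478],
       [  0.        , 404.68851949, 191.03639129],
       [  0.        ,   0.        ,   1.        ]]), 'R': array([[ 4.97935297e-02, -9.98759347e-01,  6.08953661e-04],
       [-9.77770786e-01, -4.88714579e-02, -2.03901621e-01],
       [ 2.03678411e-01,  9.55756435e-03, -9.78991194e-01]]), 't': array([-0.03659454,  0.62709901,  1.23870217])}
```

View pics/scene0.png

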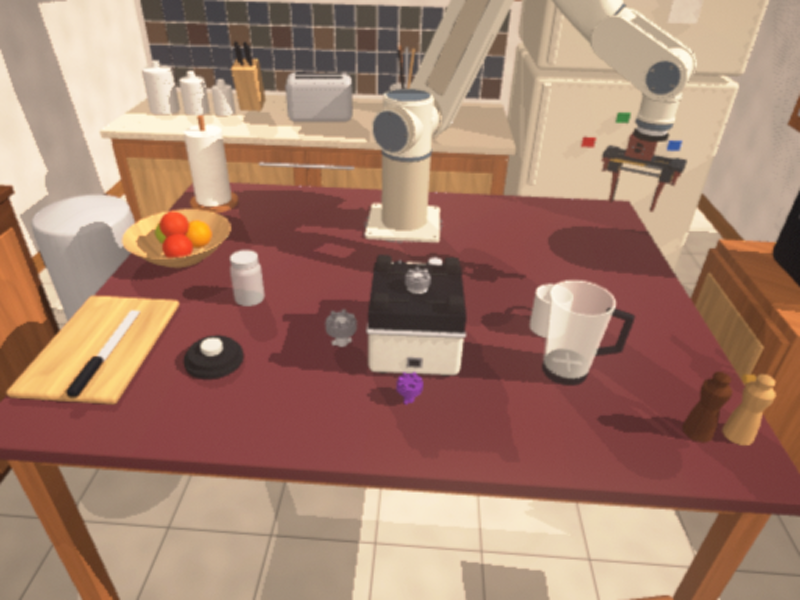

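View pics/top0.png

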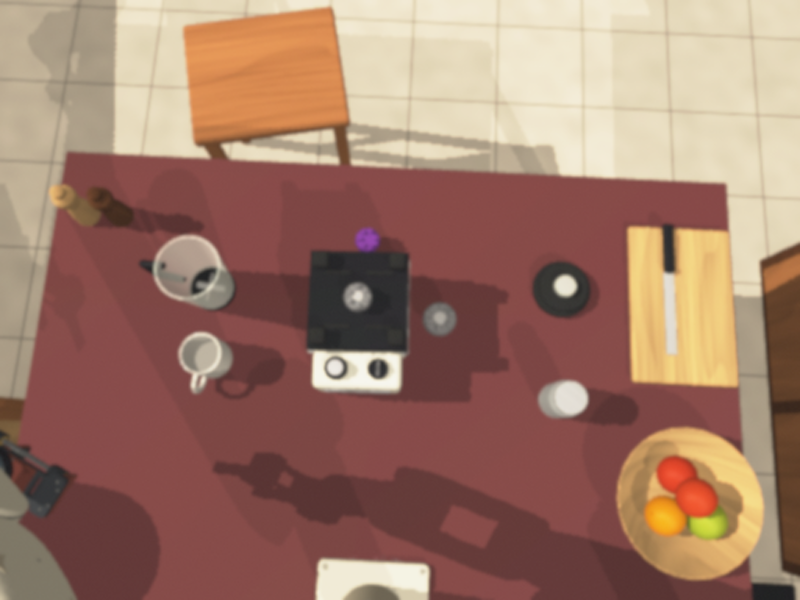

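The top view shows the blender with its deck towards the robot. The coupling is at (357,296), the pulse button at (336,368) and the dial at (378,368). The grey part beside the base (440,318) and the purple one are the decoys. I'll enlarge a crop to measure.

```bash
cat > h.py <<'E'
from workcell import *
import cv2,numpy as np
def ray(n,u,v,z,c=None):
    c=c or get_calibration(n);K,R,t=c["intrinsics"],c["R"],c["t"]
    d=R.T@np.linalg.solve(K,[u,v,1]);o=-R.T@t
    return o+d*(z-o[2])/d[2]
def proj(n,X,c=None):
    c=c or get_calibration(n);p=c["intrinsics"]@(c["R"]@np.asarray(X)+c["t"]);return p[:2]/p[2]
E
python3 - <<'E'
from h import *
im=get_image("top")[150:255,190:270];cv2.imwrite("pics/topc.png",cv2.resize(im[:,:,::-1],None,fx=5.7,fy=5.7,interpolation=cv2.INTER_CUBIC))
E
```

```text
(no output)
```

View pics/topc.png

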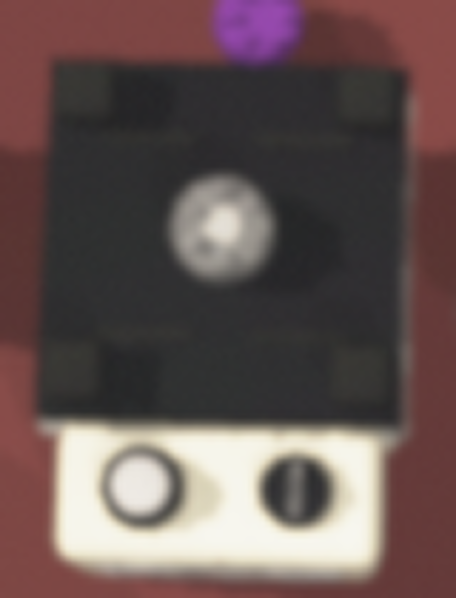

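The crop shows the coupling centre at (221,228), the button top at (142,487) and the dial at (298,491). The posts are near (84,92), (367,97), (72,371) and (360,373).

```bash
python3 - <<'E'
from h import *
P={}
for n,u,v,z in[("coup",221,228,.197),("btn",142,487,.155),("dial",298,491,.145),("p1",84,92,.191),("p2",367,97,.191),("p3",72,371,.191),("p4",360,373,.191)]:
    P[n]=ray("top",190+(u+.5)/5.7-.5,150+(v+.5)/5.7-.5,z);print(n,P[n].round(4))
print(np.mean([P[k] for k in("p1","p2","p3","p4")],0))
# fit yaw+origin
src=np.array([[0,0],[-.128,.04],[-.128,-.04],[.073,.073],[.073,-.073],[-.073,.073],[-.073,-.073]])
dst=np.array([p[:2] for p in P.values()])
sc,dc=src.mean(0),dst.mean(0);U,S,V=np.linalg.svd((src-sc).T@(dst-dc));R=V.T@np.diag([1,np.linalg.det(V.T@U.T)])@U.T
t=dc-R@sc;print(np.degrees(np.arctan2(R[1,0],R[0,0])),t,(dst-(src@R.T+t)).round(4).tolist(),R@[-.128,.04]+t)
for n in[(t[0],t[1],.202)]: print(proj("scene",n)*800/512)
s=state();yaw=np.degrees(np.arctan2(s["ee_rot"][1,1],s["ee_rot"][0,1]));print("tool y yaw",yaw)
E
```

```text
coup [0.6019 0.0539 0.197 ]
btn [0.4729 0.0888 0.155 ]
dial [0.4758 0.009  0.145 ]
p1 [0.6712 0.1292 0.191 ]
p2 [ 0.6758 -0.0167  0.191 ]
p3 [0.526  0.1247 0.191 ]
p4 [ 0.5322 -0.02    0.191 ]
[0.60128531 0.05426003 0.191     ]
2.035916206653302 [0.60166157 0.05397257] [[0.0002, -0.0001], [0.0006, -0.0006], [0.0007, -0.0005], [-0.0009, -0.0004], [-0.0014, -0.0004], [-0.0001, 0.0003], [0.0009, 0.0015]] [0.47232133 0.0894    ]
[416.86070672 270.65037511]
tool y yaw 63.83046600410534
```

```bash
cat >> h.py <<'E'
def togo(tgt,yaw=None):
    s=state();R=s["ee_rot"];d=R.T@(np.array(tgt)-s["ee_pos"]);y=np.degrees(np.arctan2(R[1,1],R[0,1]))
    print("t",s["clock"],"pos",s["ee_pos"].round(4),"yaw",y.round(2),"units",(d/.05).round(3),"tilt",R[:,2].round(4),"q",s["joint_pos"].round(2),"F",s["wrist_force"].round(1),"op",round(s["opening"],3))
    if yaw is not None: print("az units",((y-yaw+90)%180-90)/8)
E
python3 - <<'E'
from h import *
import workcell
print({k:v for k,v in vars(workcell).items() if isinstance(v,(int,float))})
togo([.4725,.0890,.222],92)
E
```

```text
{'hold_point_z': 0.0187}
t 0.15 pos [0.2754 0.5606 0.2221] yaw 63.83 units [-7.697 -6.726  0.009] tilt [-6.e-04 -1.e-03 -1.e+00] q [ 1.1   0.42  1.63  0.    1.09 -0.02] F [-0.7 -0.2  0.3] op 0.999
az units -3.5211917494868326
```

>>> {"op": "move_arm", "data": {
  "plan": [-0.48, -0.42, 0, 0, 0, 0, -1, -0.48, -0.42, 0, 0, 0, 0, -1, -0.48, -0.42, 0, 0, 0, 0, -1, -0.48, -0.42, 0, 0, 0, 0, -1, -0.48, -0.42, 0, 0, 0, 0, -1, -0.48, -0.42, 0, 0, 0, 0, -1, -0.48, -0.42, 0, 0, 0, 0, -1, -0.48, -0.42, 0, 0, 0, 0, -1, -0.48, -0.42, 0, 0, 0, 0, -1, -0.48, -0.42, 0, 0, 0, 0, -1, -0.48, -0.42, 0, 0, 0, 0, -1, -0.48, -0.42, 0, 0, 0, 0, -1, -0.48, -0.42, 0, 0, 0, 0, -1, -0.48, -0.42, 0, 0, 0, 0, -1, -0.48, -0.42, 0, 0, 0, 0, -1, -0.48, -0.42, 0, 0, 0, 0, -1, 0, 0, 0, 0, 0, -0.88, -1, 0, 0, 0, 0, 0, -0.88, -1, 0, 0, 0, 0, 0, -0.88, -1, 0, 0, 0, 0, 0, -0.88, -1]
}}

```text
clock: 2.15
ee_pos: [0.4719, 0.0897, 0.2225]
ee_rot: [[-0.999, -0.039, -0.0], [-0.039, 0.999, -0.0], [0.0, -0.0, -1.0]]
wrist_force: [0.0, -0.0, -0.5]
opening: 0.005
grasp_force: 0.0
```

```bash
python3 - <<'E'
from h import *
togo([.4725,.0890,.165],92)
c=get_calibration("wrist");im=get_image("wrist")
for n,X in(("axis",[.6017,.054,.197]),("btn",[.4725,.089,.155])): print(n,proj("wrist",X,c)*800/512)
cv2.imwrite("pics/w1.png",cv2.resize(im[:,:,::-1],(800,600),interpolation=cv2.INTER_CUBIC))
E
```

```text
t 2.15 pos [0.4719 0.0897 0.2225] yaw 92.25 units [-0.012 -0.015  1.15 ] tilt [-5.e-04 -1.e-04 -1.e+00] q [ 0.16  0.21  1.94  0.    0.99 -1.45] F [ 0.  -0.  -0.5] op 0.005
az units 0.031382265627682315
axis [326.8124389  569.08241015]
btn [401.62689374 316.90387925]
```

View pics/w1.png

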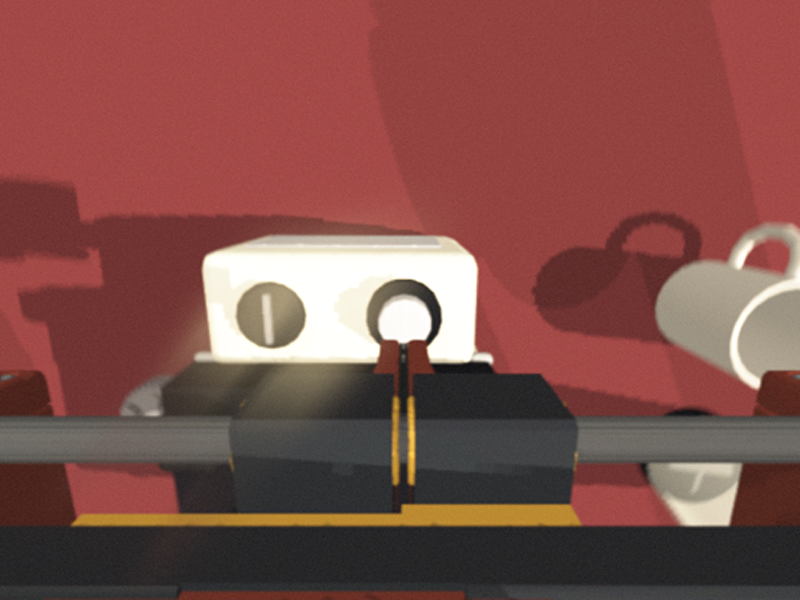

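The button top sits at about (404,320), right under the fingertips. It is within 2 mm of the predicted position, so I'll descend.

>>> {"op": "move_arm", "data": {
  "plan": [0, -0.01, 0.4, 0, 0, 0, -1, 0, 0, 0.4, 0, 0, 0, -1, 0, 0, 0.35, 0, 0, 0, -1, 0, 0, 0.1, 0, 0, 0, -1, 0, 0, 0.1, 0, 0, 0, -1, 0, 0, 0.1, 0, 0, 0, -1, 0, 0, 0.04, 0, 0, 0, -1, 0, 0, 0, 0, 0, 0, -1],
  "squeeze": 20
}}

```text
clock: 3.0
ee_pos: [0.4721, 0.0895, 0.1485]
ee_rot: [[-0.999, -0.034, 0.0], [-0.034, 0.999, 0.0], [-0.0, 0.0, -1.0]]
wrist_force: [-3.0, 0.1, 5.1]
opening: 0.005
grasp_force: 2.4
```

>>> {"op": "move_arm", "data": {
  "plan": [0, 0, 0.03, 0, 0, 0, -1, 0, 0, 0.03, 0, 0, 0, -1, 0, 0, 0, 0, 0, 0, -1]
}}

```text
clock: 3.3
ee_pos: [0.4722, 0.0895, 0.1462]
ee_rot: [[-0.999, -0.035, 0.0], [-0.035, 0.999, 0.0], [-0.0, 0.0, -1.0]]
wrist_force: [-4.4, -0.6, 11.0]
opening: 0.008
grasp_force: 5.4
```

>>> {"op": "move_arm", "data": {
  "plan": [0, 0, 0.02, 0, 0, 0, -1, 0, 0, 0, 0, 0, 0, -1]
}}

```text
clock: 3.5
ee_pos: [0.4722, 0.0895, 0.1461]
ee_rot: [[-0.999, -0.035, 0.001], [-0.035, 0.999, 0.0], [-0.001, 0.0, -1.0]]
wrist_force: [-8.1, -0.9, 20.0]
opening: 0.008
grasp_force: 10.5
```

The button has bottomed: z stopped at 0.146 while the force rose to 20 N. I'll release it, rise and turn.

>>> {"op": "move_arm", "data": {
  "plan": [0, 0, -0.2, 0, 0, 0, -1, 0, 0, -0.4, 0, 0, 0, -1, 0, 0, -0.5, 0, 0, 0, -1, 0, 0, -0.5, 0, 0, 0, -1, 0, 0, -0.5, 0, 0, 0, -1, 0, 0, 0, 0, 0, 0.86, 1, 0, 0, 0, 0, 0, 0.86, 1, 0, 0, 0, 0, 0, 0.86, 1, 0, 0, 0, 0, 0, 0.86, 1, 0, 0, 0, 0, 0, 0.86, 1, 0, 0, 0, 0, 0, 0.86, 1, 0, 0, 0, 0, 0, 0.86, 1, 0, 0, 0, 0, 0, 0.86, 1, 0, 0, 0, 0, 0, 0.86, 1, 0, 0, 0, 0, 0, 0, 1]
}}

```text
clock: 5.0
ee_pos: [0.4725, 0.0895, 0.2496]
ee_rot: [[-0.5, 0.866, 0.001], [0.866, 0.5, 0.0], [-0.0, 0.001, -1.0]]
wrist_force: [0.5, 0.6, -0.3]
opening: 0.877
grasp_force: 0.0
```

```bash
python3 - <<'E'
from h import *
togo([.6017,.0540,.23],30)
c=get_calibration("wrist");im=get_image("wrist")
for n,X in(("axis top",[.6017,.054,.202]),("btn",[.4723,.0894,.155]),("btn dn",[.4723,.0894,.146])): print(n,proj("wrist",X,c)*800/512)
cv2.imwrite("pics/w2.png",cv2.resize(im[:,:,::-1],(800,600),interpolation=cv2.INTER_CUBIC))
E
```

```text
t 5.0 pos [0.4725 0.0895 0.2496] yaw 30.0 units [-1.908  1.883  0.394] tilt [ 1.3e-03  2.0e-04 -1.0e+00] q [ 0.16  0.17  1.92 -0.    1.05 -0.36] F [ 0.5  0.6 -0.3] op 0.877
az units 0.0002648772264439714
axis top [567.39884083 489.12249494]
btn [400.20661724 305.28105393]
btn dn [400.26093652 301.79087839]
```

View pics/w2.png

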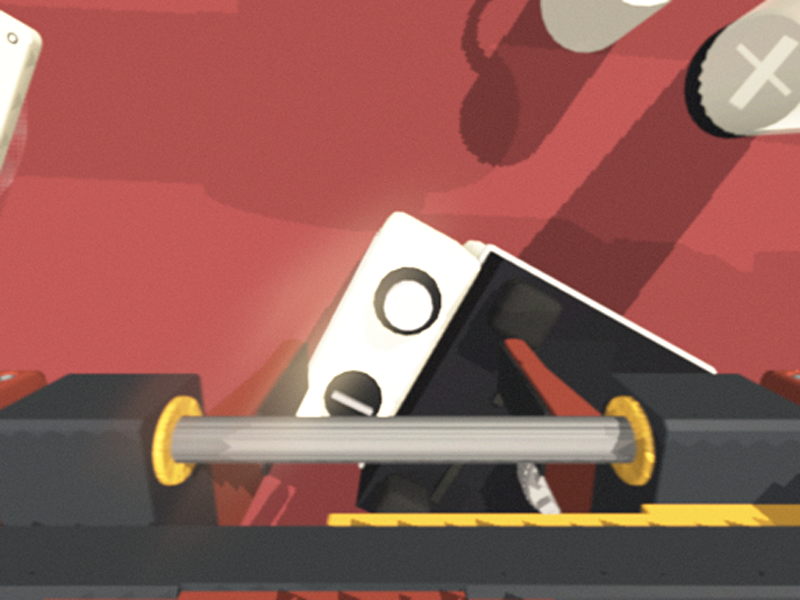

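The button is back up at (407,305). I'll move over the hub.

>>> {"op": "move_arm", "data": {
  "plan": [-0.47, 0.47, 0.1, 0, 0, 0, 1, -0.48, 0.47, 0.1, 0, 0, 0, 1, -0.48, 0.47, 0.1, 0, 0, 0, 1, -0.48, 0.47, 0.1, 0, 0, 0, 1, 0, 0, 0, 0, 0, 0, 1, 0, 0, 0, 0, 0, 0, 1]
}}

```text
clock: 5.65
ee_pos: [0.6011, 0.0537, 0.2286]
ee_rot: [[-0.502, 0.865, -0.001], [0.865, 0.502, 0.0], [0.001, -0.001, -1.0]]
wrist_force: [-0.7, 0.7, -0.1]
opening: 1.001
grasp_force: 0.0
```

```bash
python3 - <<'E'
from h import *
togo([.6017,.0540,.172],30)
c=get_calibration("wrist");im=get_image("wrist")
for n,X in(("axis top",[.6017,.054,.195]),("+y",[.6017+.025*.866,.054+.0125,.195]),("-y",[.6017-.025*.866,.054-.0125,.195])): print(n,proj("wrist",X,c)*800/512)
cv2.imwrite("pics/w3.png",cv2.resize(im[:,:,::-1],(800,600),interpolation=cv2.INTER_CUBIC))
im=get_image("top")[150:255,190:270];cv2.imwrite("pics/topd.png",cv2.resize(im[:,:,::-1],None,fx=5.7,fy=5.7,interpolation=cv2.INTER_CUBIC))
E
```

```text
t 5.65 pos [0.6011 0.0537 0.2286] yaw 30.15 units [-0.003  0.015  1.132] tilt [-0.0012  0.     -1.    ] q [ 0.07  0.39  1.67  0.    1.08 -0.46] F [-0.7  0.7 -0.1] op 1.001
az units 0.0188205481817576
axis top [401.65162306 336.8270566 ]
+y [453.83479139 336.89770648]
-y [349.46695891 336.7564047 ]
```

View pics/w3.png

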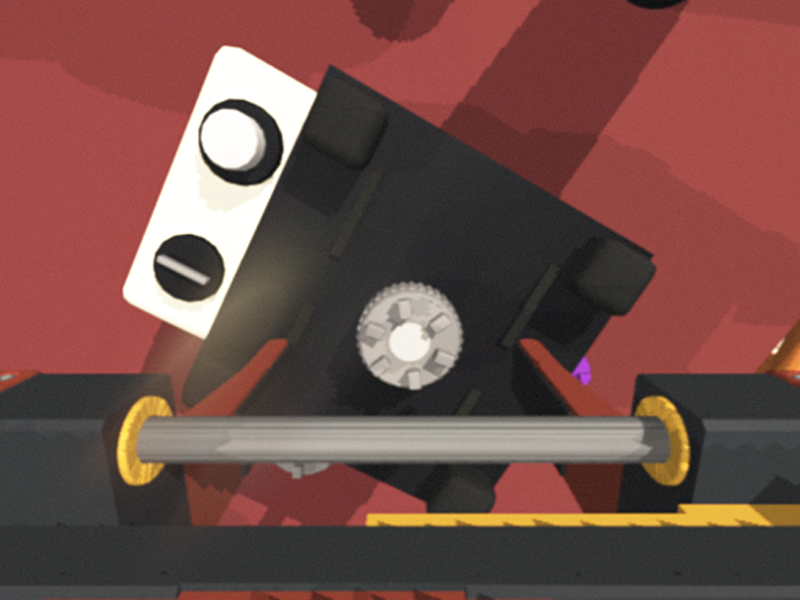

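The coupling centre is at (410,336), about 8 px (some 3.7 mm) towards the right finger relative to the fingertip midpoint of about 403. I'll shift part of the way, descend until the tips are level with the cap, and compare there.

>>> {"op": "move_arm", "data": {
  "plan": [0, 0.03, 0.2, 0, 0, 0, 1, 0, 0.03, 0.2, 0, 0, 0, 1, 0, 0, 0.27, 0, 0, 0, 1, 0, 0, 0, 0, 0, 0, 1]
}}

```text
clock: 6.15
ee_pos: [0.6021, 0.0555, 0.1931]
ee_rot: [[-0.501, 0.865, -0.004], [0.865, 0.501, -0.0], [0.002, -0.004, -1.0]]
wrist_force: [-0.5, -0.5, -0.7]
opening: 1.001
grasp_force: 0.0
```

```bash
python3 - <<'E'
from h import *
togo([.6017,.0540,.172],30)
s=state();c=get_calibration("wrist");im=get_image("wrist")
R=s["ee_rot"];p=s["ee_pos"];print(p)
for k in(-.044,0,.044):print(k,proj("wrist",p+R[:,1]*k,c))
print("axis",proj("wrist",[.6017,.054,.195],c))
cv2.imwrite("pics/w4.png",cv2.resize(im[170:290,156:356,::-1],(800,480),interpolation=cv2.INTER_CUBIC))
E
```

```text
t 6.15 pos [0.6021 0.0555 0.1931] yaw 30.09 units [-0.022 -0.021  0.422] tilt [-4.2e-03 -3.0e-04 -1.0e+00] q [ 0.07  0.43  1.7  -0.    1.02 -0.45] F [-0.5 -0.5 -0.7] op 1.001
az units 0.011726872779094677
[0.60212388 0.05550051 0.19310005]
-0.044 [186.02113808 232.48459993]
0 [255.88072432 232.37975459]
0.044 [325.72577052 232.27493108]
axis [254.06347185 235.15227753]
```

View pics/w4.png

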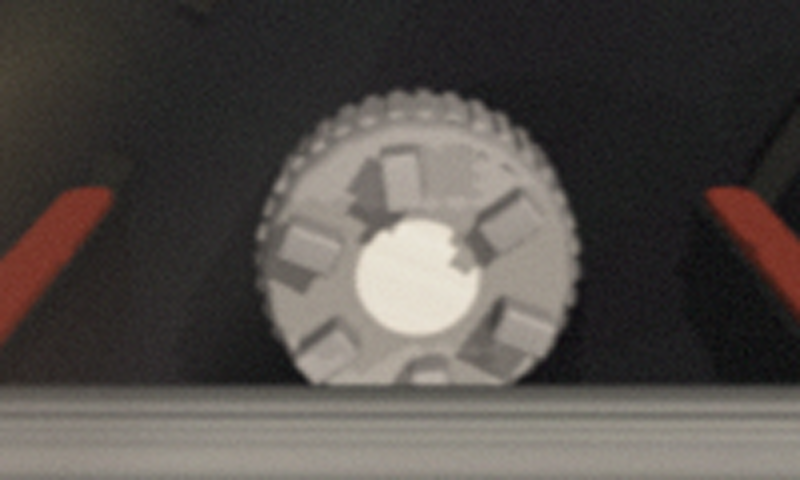

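The fingertip midpoint is at x≈409 and the coupling centre is near (418,274), which is about 1.5 mm in +y and 2 mm in −x. I'll correct, descend and grip.

>>> {"op": "move_arm", "data": {
  "plan": [-0.04, 0.03, 0.15, 0, 0, 0, 1, 0, 0, 0.15, 0, 0, 0, 1, 0, 0, 0.11, 0, 0, 0, 1, 0, 0, 0, 0, 0, 0, 1, 0, 0, 0, 0, 0, 0, -1, 0, 0, 0, 0, 0, 0, -1, 0, 0, 0, 0, 0, 0, -1, 0, 0, 0, 0, 0, 0, -1, 0, 0, 0, 0, 0, 0, -1, 0, 0, 0, 0, 0, 0, -1, 0, 0, 0, 0, 0, 0, -1, 0, 0, 0, 0, 0, 0, -1],
  "squeeze": 30
}}

```text
clock: 7.4
ee_pos: [0.6059, 0.0543, 0.1753]
ee_rot: [[-0.501, 0.865, -0.001], [0.865, 0.501, -0.0], [0.0, -0.001, -1.0]]
wrist_force: [-3.0, -1.2, 4.5]
opening: 0.562
grasp_force: 30.0
```

```bash
python3 - <<'E'
from h import *
togo([.6044,.0545,.172],30); s=state();print(s["ee_rot"].T@s["wrist_force"],s["ft_torque"],s["grasp_force"],s["opening"]*88)
E
```

```text
t 7.4 pos [0.6059 0.0543 0.1753] yaw 30.07 units [ 0.018 -0.024  0.067] tilt [-5.e-04 -3.e-04 -1.e+00] q [ 0.07  0.46  1.7  -0.    0.98 -0.45] F [-3.  -1.2  4.5] op 0.562
az units 0.00882251201108808
[ 0.49386069 -3.20702497 -4.4610676 ] [-0.36100792  0.59371314  0.02810015] 30.000852942466736 49.46176277569688
```

Gripped: the opening is 49.5 mm at 30 N. First I'll try anticlockwise (seen from above), 20°.

>>> {"op": "move_arm", "data": {
  "plan": [0, 0, 0, 0, 0, -0.4, -1, 0, 0, 0, 0, 0, -0.4, -1, 0, 0, 0, 0, 0, -0.4, -1, 0, 0, 0, 0, 0, -0.4, -1, 0, 0, 0, 0, 0, -0.4, -1, 0, 0, 0, 0, 0, -0.4, -1, 0, 0, 0, 0, 0, 0, -1]
}}

```text
clock: 8.1
ee_pos: [0.6061, 0.0541, 0.1754]
ee_rot: [[-0.758, 0.652, -0.0], [0.652, 0.758, -0.001], [-0.0, -0.0, -1.0]]
wrist_force: [-2.7, -3.2, 3.8]
opening: 0.562
grasp_force: 30.0
```

```bash
python3 - <<'E'
from h import *
togo([.6044,.0545,.172],30); s=state();print(s["ee_rot"].T@s["wrist_force"],s["ft_torque"],s["grasp_force"],s["opening"]*88)
im=get_image("wrist")
cv2.imwrite("pics/w5.png",cv2.resize(im[150:290,156:356,::-1],(800,560),interpolation=cv2.INTER_CUBIC))
E
```

```text
t 8.1 pos [0.6061 0.0541 0.1754] yaw 49.3 units [ 0.031 -0.017  0.067] tilt [-1.e-04 -5.e-04 -1.e+00] q [ 0.07  0.46  1.7  -0.    0.98 -0.79] F [-2.7 -3.2  3.8] op 0.562
az units 2.4123384095744473
[-0.03679017 -4.21275779 -3.77179236] [-0.52301263  0.50924409  0.05065734] 30.000337958335876 49.49740860428031
```

It turned 19° with a torque of only 0.05 N m, so it isn't up against a stop. I'll go on to about 72°.

>>> {"op": "move_arm", "data": {
  "plan": [0, 0, 0, 0, 0, -0.5, -1, 0, 0, 0, 0, 0, -0.5, -1, 0, 0, 0, 0, 0, -0.5, -1, 0, 0, 0, 0, 0, -0.5, -1, 0, 0, 0, 0, 0, -0.5, -1, 0, 0, 0, 0, 0, -0.5, -1, 0, 0, 0, 0, 0, -0.5, -1, 0, 0, 0, 0, 0, -0.5, -1, 0, 0, 0, 0, 0, -0.5, -1, 0, 0, 0, 0, 0, -0.5, -1, 0, 0, 0, 0, 0, -0.5, -1, 0, 0, 0, 0, 0, -0.5, -1, 0, 0, 0, 0, 0, -0.5, -1, 0, 0, 0, 0, 0, 0, -1]
}}

```text
clock: 9.55
ee_pos: [0.6063, 0.0543, 0.1753]
ee_rot: [[-0.981, -0.195, 0.0], [-0.195, 0.981, -0.0], [-0.0, -0.0, -1.0]]
wrist_force: [-2.2, -2.4, 4.3]
opening: 0.565
grasp_force: 30.0
```

```bash
python3 - <<'E'
from h import *
togo([.6044,.0545,.172],30); s=state();print(s["ee_rot"].T@s["wrist_force"],s["ft_torque"],s["grasp_force"],s["opening"]*88)
im=get_image("wrist")
a=cv2.imread("pics/w5.png");b=cv2.resize(im[150:290,156:356,::-1],(800,560),interpolation=cv2.INTER_CUBIC)
cv2.imwrite("pics/w6.png",cv2.resize(np.hstack([a,b]),(800,280)))
E
```

```text
t 9.55 pos [0.6063 0.0543 0.1753] yaw 101.23 units [0.036 0.011 0.067] tilt [ 2.e-04 -2.e-04 -1.e+00] q [ 0.07  0.46  1.7  -0.    0.98 -1.7 ] F [-2.2 -2.4  4.3] op 0.565
az units 8.903609930332372
[ 2.57755609 -1.88678823 -4.255973  ] [-0.4723382   0.39605994  0.02759923] 30.00014841556549 49.69213231066344
```

View pics/w6.png

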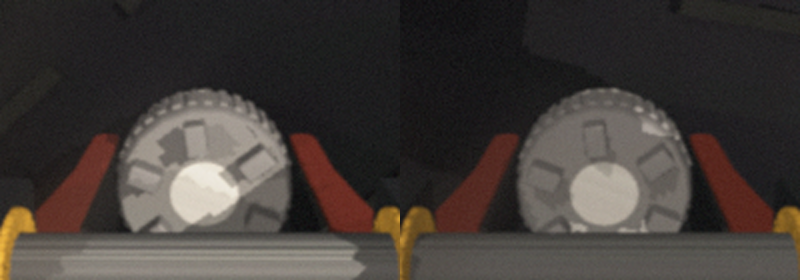

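The teeth kept the same place relative to the fingers at 19° and at 71°, so the coupling turned without slipping. Now a slow lift.

>>> {"op": "move_arm", "data": {
  "plan": [0, 0, -0.05, 0, 0, 0, -1, 0, 0, -0.05, 0, 0, 0, -1, 0, 0, -0.05, 0, 0, 0, -1, 0, 0, 0, 0, 0, 0, -1]
}}

```text
clock: 10.0
ee_pos: [0.6062, 0.0547, 0.1828]
ee_rot: [[-0.981, -0.195, -0.0], [-0.195, 0.981, 0.0], [0.0, 0.0, -1.0]]
wrist_force: [-1.4, -1.0, -0.9]
opening: 0.563
grasp_force: 30.0
```

Lifting freely: the force is about −1 N, which is the coupling's weight. Up another 80 mm.

>>> {"op": "move_arm", "data": {
  "plan": [0, 0, -0.1, 0, 0, 0, -1, 0, 0, -0.15, 0, 0, 0, -1, 0, 0, -0.15, 0, 0, 0, -1, 0, 0, -0.15, 0, 0, 0, -1, 0, 0, -0.2, 0, 0, 0, -1, 0, 0, -0.2, 0, 0, 0, -1, 0, 0, -0.2, 0, 0, 0, -1, 0, 0, -0.2, 0, 0, 0, -1, 0, 0, -0.2, 0, 0, 0, -1, 0, 0, -0.1, 0, 0, 0, -1, 0, 0, -0.05, 0, 0, 0, -1, 0, 0, 0, 0, 0, 0, -1, 0, 0, 0, 0, 0, 0, -1, 0, 0, 0, 0, 0, 0, -1, 0, 0, 0, 0, 0, 0, -1, 0, 0, 0, 0, 0, 0, -1]
}}

```text
clock: 11.6
ee_pos: [0.6061, 0.0544, 0.2674]
ee_rot: [[-0.981, -0.195, -0.0], [-0.195, 0.981, -0.0], [0.0, 0.0, -1.0]]
wrist_force: [0.0, -0.8, -0.8]
opening: 0.563
grasp_force: 30.0
```

```bash
python3 - <<'E'
from h import *
togo([.6044,.0545,.26])
a=get_image("scene")[110:260,190:330,::-1];b=get_image("wrist")[150:290,156:356,::-1]
cv2.imwrite("pics/f.png",np.hstack([cv2.resize(a,(400,430)),cv2.resize(b,(400,430))]))
E
```

```text
t 11.6 pos [0.6061 0.0544 0.2674] yaw 101.26 units [0.033 0.008 0.148] tilt [-5.e-04 -0.e+00 -1.e+00] q [ 0.07  0.35  1.63 -0.    1.16 -1.7 ] F [ 0.  -0.8 -0.8] op 0.563
```

View pics/f.png

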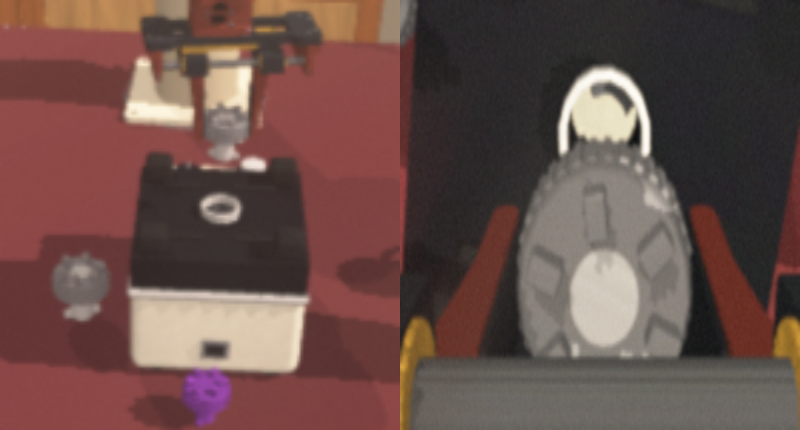

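The coupling, stem included, is held upright at (225,125), well above the empty hub ring at (220,208). It has risen about 9 cm and hangs still, so I'll hand in.

```bash
python3 -c "
from workcell import *
print(finish_job())"
```

```text
the job is handed in; nothing more can be done
None
```

I pressed the pulse button to its stop and let it spring back. The coupling then unscrewed anticlockwise on the first try, so I never tried the other way, and the job was handed in with it held upright and still about 9 cm above the hub.

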